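# Put the gem microscope's accessories away in their caddy

## Robot

A 7-joint arm with a two-finger parallel gripper is mounted at the origin on the work surface. World frame = base frame: x ahead of the robot, y to its left, z up, the work surface at z = 0. Lengths are in m, angles in rad, forces in N, time in s.
With the tool pointing down it reaches from about 0.4 to 0.875 m from the base axis. Payload 6.5 kg.
Tool frame: the origin (TCP) lies midway between the tips of the shut fingers; the grasp point (between the pads) lies 19 mm behind it (ctrl.grip_depth is the distance from the TCP to the grasp point, in m); z points along the fingers, y is the line along which they close (so a half turn about z gives the same grasp; the last joint's range is limited). The gripper opens to 88 mm and grips with 3 to 60 N. Pads are 18 mm wide; open, the fingers measure 123 mm over their backs; the gripper's body (75 mm by 187 mm) begins 45 mm behind the grasp point.
Start: joints at [1.044, 0.536, -0.004, 1.538, 0.003, 1.067, -0.071], TCP at [0.289, -0.582, 0.239] pointing down, gripper open.
Joint ranges: [-2.7, 2.7], [-0.37, 2.16], [-1.27, 1.26], [0.24, 2.4], [-1.31, 4.45], [0.19, 1.91], [-2.76, 2.76]. Speed limits (rad/s): [2.39, 2.39, 3.14, 3.14, 3.14, 3.14, 3.14].

## Interface

Orientations are given as a rotation vector (axis times angle).
In Python, from station import ctrl, eyes gives the robot as it stands.
- The arm moves only by the tool move_arm, never from a script. Its argument "increments" is text: rows parted by semicolons, each of 5 numbers parted by spaces: the shift along the tool's x, y, z in units of 0.025 m (1.0 is 0.025 m), then the turn about the tool's z in units of 6 degrees (1.0 is 6 degrees), then the opening, from -1 (shut) to 1 (fully open), so that 0 is half open. A call has 1 to 5 rows; each row shifts and turns the commanded pose from where the row before left it, along the tool's axes as they then stand; what a row does not reach is not made up. A row lasts 1/12 s, in which the tool goes at most 41.7 mm and 7.16 degrees, less where a joint would pass 70% of its speed; a pose out of reach is approached as far as the arm can. A call with a number of a shift or a turn outside -1 to 1 is refused whole. A call with a gripper value outside its range is refused whole. The fingers move at their own pace and stop on an object; "grip_force" is the grip in N (left out, the last holds). Time passes only in rows, so rows that do not move let the fingers close. It gives the time, the measured TCP pose, the force, the opening and the grip force at its end, in the units of the state.
- ctrl.observe(): the state, without advancing time (a new reading comes with each control period).
- eyes.read_camera(name): name is "scene" or "top" or "wrist"; returns a dict with "pixels" (384x512x3 uint8, blue, green, red), "depth" (384x512 float32, m along the optical axis (not along the pixel's ray), 0 where there is no reading), "camera_matrix" (3x3 intrinsics, pixels), "origin" and "attitude" of the camera in the world; the wrist camera has in their place "mount" (4x4, takes a point from camera to tool coordinates, whose origin is the TCP and whose axes are the flange's). Camera axes: x right, y up, looking along -z (the intrinsics and any distortion apply to the point x, -y, -z); pixel columns grow to the right and rows downward; lengths in m; the calibration is good to about 2 mm. A picture is of the moment at which its call begins: read the wrist's pose just before it.
- ctrl.job_done(): hands the job in; it is judged then, once.
The state is a dict: "time_s": time; "qpos": joint angles; "joint_vel": joint speeds; "tau": joint torques, N m; "ee_pos": TCP position; "tool_rot": TCP orientation; "force": force on the tool from outside, world axes, zero at the start; "moment": the same for the moment, N m; "width": opening from 0.0 (shut) to 1.0 (fully open); "grip_force": force on a finger pad.
Only numpy, scipy, OpenCV 4.12 (cv2) and the standard library are available. Lean on these libraries where they do the work, as an engineer would, in place of code of your own. Each camera call takes 0.05 s, during which the arm holds its last target. There are 200 camera calls.

## Task

Put the microscope's four loose accessories away in the caddy, each fully down in the well that is shaped for it and the same way up as it is now: the eyepiece standing in the small round well, the auxiliary lens in the large round well, the square filter in the square well and the folded loupe lying in the oblong well. The capped specimen jar and the lidded sample tin look much like the optics but do not belong: leave them standing where they are.

Things in the scene. Friction and masses are not known exactly. Their poses are not given: they have to be found in the camera images.
- eyepiece_centre (a point): Microscope eyepiece standing on the table: a bright aluminium barrel of 34 mm diameter, 24 mm high, below a black cylinder of 44 mm diameter, 36 mm high, with a thin bright ring round it and a small round glass (20 mm) in its top. 60 mm high in all, about 0.12 kg. The point is on its axis, 30 mm above its underside; z up.
- lens_centre (a point): Auxiliary objective lens lying flat: a short black ribbed cylinder, 50 mm in diameter, 30 mm high, with a large round glass (40 mm) in its top, about 0.11 kg. The point is on its axis, 15 mm above its underside; z up.
- filter_centre (a point): Square filter: a flat black plate 44 x 44 mm, 10 mm thick, with an upright aluminium knob of 16 mm diameter in the middle that rises 24 mm above the plate, meant for lifting it. 34 mm high in all, about 0.08 kg. The point is on the knob's axis, 17 mm above its underside; z up, x and y along the plate's sides.
- loupe_centre (a point): Folded pocket loupe: a rounded bright steel block 50 mm long (its x), 22 mm wide (its y), 20 mm high, about 0.06 kg, lying flat. The point is its centre, 10 mm above its underside; z up.
- narrow_well_floor (a point): Small round well, 50 mm in diameter, for the eyepiece. In one of four 82 mm grey inserts with dark well floors that fill a low white caddy (182 mm square, centres 84 mm apart, two by two, order varies). Insert top 17 mm above the table, as the caddy's rim; well 8 mm deep. Point: centre of the well's floor, 9 mm above the table; z up, x, y along the caddy's sides.
- wide_well_floor (a point): Large round well, 66 mm in diameter, for the auxiliary lens. In one of four 82 mm grey inserts with dark well floors that fill a low white caddy (182 mm square, centres 84 mm apart, two by two, order varies). Insert top 17 mm above the table, as the caddy's rim; well 8 mm deep. Point: centre of the well's floor, 9 mm above the table; z up, x, y along the caddy's sides.
- square_well_floor (a point): Square well, 62 x 62 mm, for the filter. In one of four 82 mm grey inserts with dark well floors that fill a low white caddy (182 mm square, centres 84 mm apart, two by two, order varies). Insert top 17 mm above the table, as the caddy's rim; well 8 mm deep. Point: centre of the well's floor, 9 mm above the table; z up, x, y along the caddy's sides.
- oblong_well_floor (a point): Oblong well, 70 mm long along its x and 40 mm wide along its y, for the loupe, whose long side must lie along the well's. In one of four 82 mm grey inserts with dark well floors that fill a low white caddy (182 mm square, centres 84 mm apart, two by two, order varies). Insert top 17 mm above the table, as the caddy's rim; well 8 mm deep. Point: centre of the well's floor, 9 mm above the table; z up, x, y along the caddy's sides.
- jar_centre (a point): Look-alike, not to be moved: a capped specimen jar, straight-sided, 44 mm in diameter, 60 mm high, pale with a paper band and a plain black cap without glass. The point is on its axis, 30 mm above its underside; z up.
- tin_centre (a point): Look-alike, not to be moved: a closed sample tin, a plain steel cylinder 50 mm in diameter, 30 mm high, with a plain lid without glass. The point is on its axis, 15 mm above its underside; z up. Unlisted: a jade carving (32 x 20 mm, 20 mm high) that lies loose among the things. Neighbours' centres are at least 85 mm apart.

How it is judged:
At the end, for the whole second after the job is handed in: Eyepiece, lens, filter and loupe each rest in their own well: centre within 15 mm of the well's centre, underside within 4 mm of the well's floor height, upright to within 0.12 rad, at rest; jar and tin stand upright within 20 mm of where they started (horizontal distance between eyepiece_centre and narrow_well_floor below 0.015 m and z of eyepiece_centre in the frame of narrow_well_floor between 0.026 and 0.034 m and angle between each of eyepiece_centre, lens_centre, filter_centre, loupe_centre, jar_centre, tin_centre's own z axis and vertical below 0.12 rad and linear speed of each of eyepiece, lens, filter, loupe below 0.02 m/s and horizontal distance between lens_centre and wide_well_floor below 0.015 m and z of lens_centre in the frame of wide_well_floor between 0.011 and 0.019 m and horizontal distance between filter_centre and square_well_floor below 0.015 m and z of filter_centre in the frame of square_well_floor between 0.013 and 0.021 m and horizontal distance between loupe_centre and oblong_well_floor below 0.015 m and z of loupe_centre in the frame of oblong_well_floor between 0.006 and 0.014 m and distance of each of jar_centre, tin_centre from where it was at the start of the episode below 0.02 m); the robot touches nothing.
It fails at once if the specimen jar is moved (distance of jar_centre from where it was at the start of the episode above 0.02 m).
It fails at once if the sample tin is moved (distance of tin_centre from where it was at the start of the episode above 0.02 m).
It also fails if it takes over 128 s, if anything falls off the work surface, if the arm or the gripper's body presses on something with over 40 N, if the wrist force passes 120 N, or if a joint passes its speed limit or range.

## Working session

There is one attempt and no reset: what is moved stays moved. The work goes in short steps, Python scripts to look and compute and a tool call to move; the robot and the scene stay as the last step left them, time stands still between calls to the robot, and variables do not carry over. Pictures are saved under pics/ and viewed, at most 14 in all, crops included, and the job is handed in when it is done.

Besides the shell and the picture viewer there is one more tool, called as name(argument=value, ...) on one line, values as JSON. move_arm: Moves the arm, as the interface text tells. Shifts and turns lie within -1 to 1; 1 stands for 0.025 m of shift or 6 degrees of turn. Its arguments: {"type":"object","properties":{"increments":{"type":"string"},"grip_force":{"type":"number"}},"required":["increments"]}

```bash
mkdir -p pics; cat > h.py <<'E'
import numpy as np, cv2
from station import ctrl, eyes
from scipy.spatial.transform import Rotation as R
def att(a):
    a=np.asarray(a,float)
    if a.shape==(3,3): return a
    return R.from_rotvec(a).as_matrix() if a.size==3 else R.from_quat(a).as_matrix()
def cloud(name):
    s=ctrl.observe(); c=eyes.read_camera(name); K=np.array(c["camera_matrix"]); d=c["depth"]
    v,u=np.mgrid[:d.shape[0],:d.shape[1]]
    P=np.stack([(u-K[0,2])/K[0,0]*d,-(v-K[1,2])/K[1,1]*d,-d],-1)
    if "mount" in c:
        M=np.array(c["mount"]); P=P@M[:3,:3].T+M[:3,3]
        P=P@att(s["tool_rot"]).T+np.array(s["ee_pos"])
    else: P=P@att(c["attitude"]).T+np.array(c["origin"])
    P[d==0]=np.nan
    return c["pixels"],P,c
E
python3 - <<'E'
from h import *
for n in("top","scene"):
    p,P,c=cloud(n); cv2.imwrite(f"pics/{n}0.png",cv2.resize(p,(800,600))); np.save(n+"P",P); cv2.imwrite(n+"raw.png",p)
    print({k:v for k,v in c.items() if k not in("pixels","depth")})
    if n=="top":
        z=np.nan_to_num(P[...,2]); m=((z>0.012)&(z<0.1)).astype(np.uint8)
        N,L,S,C=cv2.connectedComponentsWithStats(m)
        for i in range(1,N):
            if S[i,4]>40:
                q=P[L==i]; print(i,C[i].round(0),S[i],q.mean(0).round(3),np.percentile(q,[2,98],axis=0).round(3).tolist())
print(ctrl.observe())
E
```

```text
{'camera_matrix': array([[368.57885089,   0.        , 259.97157957],
       [  0.        , 368.57885089, 188.081724  ],
       [  0.        ,   0.        ,   1.        ]]), 'origin': array([0.47716107, 0.01739261, 0.8115137 ]), 'attitude': array([ 0.06062702, -0.092163  , -1.57978058])}
1 [427.  72.] [ 380    5  132   89 2889] [ 0.796 -0.357  0.06 ] [[0.748, -0.508, 0.015], [0.915, -0.278, 0.099]]
2 [231.  52.] [  172     6   118    93 10667] [0.841 0.061 0.062] [[0.757, -0.058, 0.028], [0.941, 0.179, 0.075]]
3 [94. 66.] [  41   48  102   36 3236] [0.818 0.354 0.045] [[0.793, 0.261, 0.016], [0.858, 0.453, 0.084]]
4 [264. 133.] [253 122  23  24 446] [ 0.672 -0.009  0.031] [[0.65, -0.031, 0.017], [0.695, 0.013, 0.035]]
5 [  9. 180.] [   0  127   27   99 1658] [0.574 0.52  0.046] [[0.487, 0.502, 0.013], [0.679, 0.547, 0.077]]
6 [367. 214.] [ 319  166   99   96 4768] [ 0.497 -0.23   0.018] [[0.407, -0.324, 0.012], [0.59, -0.14, 0.021]]
9 [121. 181.] [112 171  21  22 167] [0.572 0.299 0.021] [[0.551, 0.282, 0.012], [0.593, 0.318, 0.037]]
10 [266. 182.] [255 171  22  23 381] [ 0.563 -0.01 
[... 1175 characters left out ...]
 1.47313968])}
{'time_s': 0.1, 'qpos': array([ 1.0438153 ,  0.53710017, -0.004428  ,  1.53874275,  0.00258122,
        1.06727591, -0.0711708 ]), 'joint_vel': array([-0.00033602, -0.00056231, -0.00044283, -0.00352106, -0.00068768,
       -0.000275  , -0.00143708]), 'tau': array([ 2.55964900e-03, -5.72079921e+01,  9.93918814e-01, -2.52235097e+01,
       -5.61406917e-02,  1.33468240e-02,  4.96796793e-05]), 'ee_pos': array([ 0.28877179, -0.58173526,  0.23793275]), 'tool_rot': array([-3.05713820e+00, -7.17201302e-01,  6.99219877e-04]), 'force': array([-0.10528269,  0.47289033, -0.71832673]), 'moment': array([-0.03329385,  0.01681137,  0.05142925]), 'grip_force': 0.0, 'width': 0.9999859814063784}
```

View pics/top0.png

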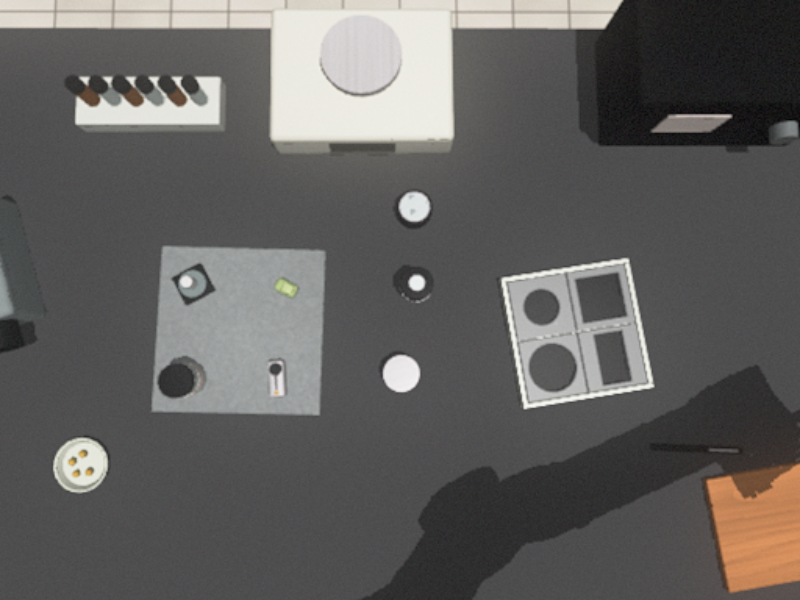

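View pics/scene0.png

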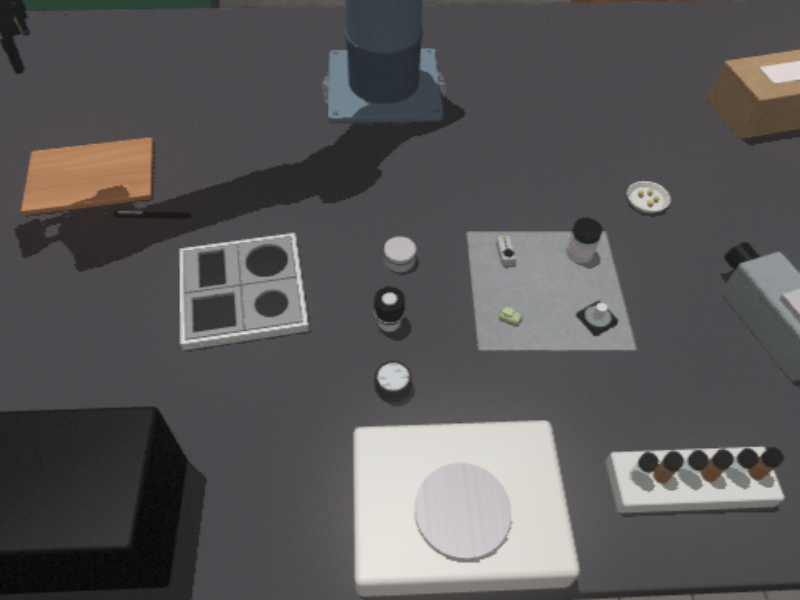

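The top view (800x600 px) shows these positions:
- Lens (415,207), eyepiece (415,283) and tin (402,373).
- Filter (193,284), loupe (277,378), jar (180,380) and jade (287,288).
- Caddy centred at (577,333). Its wells are narrow (542,307), square (602,297), wide (553,367) and oblong (613,358).

The scene view agrees: glass tops on the lens and eyepiece, and a plain lid on the tin.

```bash
cat >> h.py <<'E'
def yaw():
    M=att(ctrl.observe()["tool_rot"]); return np.degrees(np.arctan2(M[1,0],M[0,0]))
def go(x,y,z,yw=None):
    """increments (units) in present tool axes to the goal, turn last; yw modulo 180"""
    s=ctrl.observe(); M=att(s["tool_rot"]); d=M.T@(np.array([x,y,z])-s["ee_pos"])
    t=0 if yw is None else -(((yw-yaw())+90)%180-90)
    print("t %.1f"%s["time_s"],"tcp",np.round(s["ee_pos"],4),"yaw %.1f tilt %.2f"%(yaw(),np.degrees(np.arccos(-M[2,2]))),"-> units",(d/0.025).round(2),"turn units %.2f"%(t/6))
E
python3 - <<'E'
from h import *
P=np.load("topP.npy"); im=cv2.imread("topraw.png"); g=im.max(2)
z=np.nan_to_num(P[...,2])
# caddy
m=((z>0.011)&(z<0.03)).astype(np.uint8); m[:, :300]=0; m[:150]=0; m[270:]=0; m[:,430:]=0
N,L,S,C=cv2.connectedComponentsWithStats(m); i=1+S[1:,4].argmax()
q=P[L==i][:,:2].astype(np.float32); r=cv2.minAreaRect((q*1000)); print("caddy mm",r)
box=np.zeros_like(m); cv2.fillConvexPoly(box,cv2.boxPoints(cv2.minAreaRect(np.argwhere(L==i)[:,::-1].astype(np.float32))).astype(int),1)
box=cv2.erode(box,np.ones((5,5)))
w=((g<75)&(box>0)).astype(np.uint8); N,L,S,C=cv2.connectedComponentsWithStats(w)
for i in range(1,N):
    if S[i,4]>60:
        q=P[L==i]; print("well",C[i]/.64,S[i],np.nanmedian(q,0).round(4),cv2.minAreaRect((q[:,:2]*1000).astype(np.float32)))
def fit(n,u,v,lo,hi,rad=24):
    s=np.s_[v-rad:v+rad,u-rad:u+rad]; q=P[s].reshape(-1,3); q=q[(q[:,2]>lo)&(q[:,2]<hi)]
    print(n,len(q),np.median(q,0).round(4),cv2.minAreaRect((q[:,:2]*1000).astype(np.float32)))
fit("lens",264,133,.026,.04,18); fit("eye",266,182,.055,.07,18); fit("tin",256,239,.026,.04,18)
fit("jar",115,243,.055,.07); fit("filter",123,181,.006,.015,16); fit("knob",121,181,.025,.04,16)
fit("loupe",176,242,.014,.03,16)
go(.497,-.23,.30,0)
E
```

```text
caddy mm ((498.9326171875, -232.3262481689453), (182.45504760742188, 183.03662109375), 8.650287628173828)
well [605.40497449 288.73830782] [369 175  31  28 294] [ 0.5635 -0.2834  0.0114] ((548.0594482421875, -271.5025939941406), (59.54341506958008, 58.42341613769531), 8.271406173706055)
lens 410 [ 0.673  -0.0088  0.0318] ((673.0240478515625, -8.787391662597656), (47.579307556152344, 48.28584671020508), 89.27101135253906)
eye 351 [ 0.5646 -0.0105  0.0616] ((564.9401245117188, -10.676462173461914), (41.14946365356445, 41.715545654296875), 89.3521957397461)
tin 436 [0.4459 0.0108 0.0314] ((445.8970031738281, 10.839385986328125), (46.432586669921875, 45.901859283447266), 88.85623168945312)
jar 393 [0.4407 0.3004 0.0613] ((441.6340637207031, 301.60699462890625), (43.681884765625, 41.7054328918457), 89.33604431152344)
filter 354 [0.5708 0.2961 0.0114] ((572.20849609375, 299.12255859375), (44.74073791503906, 44.26458740234375), 29.717384338378906)
knob 57 [0.5725 0.2986 0.0351] ((571.9458618164062, 299.3569641113281), (14.719916343688965, 14.652292251586914), 82.84626770019531)
loupe 248 [0.4412 0.1799 0.021 ] ((440.29852294921875, 180.52772521972656), (49.21528244018555, 22.11240005493164), 3.84281063079834)
t 0.1 tcp [ 0.2888 -0.5817  0.2379] yaw 26.4 tilt 0.09 -> units [13.72 -8.9  -2.47] turn units 4.40
```

move_arm(increments="0 0 0 1 1; 0 0 0 1 1; 0 0 0 0.96 1; 0.683 -0.997 0 0 1; 0.683 -0.997 0 0 1", grip_force=20)

```text
time_s: 0.52
ee_pos: [0.314, -0.5281, 0.238]
tool_rot: [3.133, 0.23, -0.002]
force: [0.5, -0.1, -0.3]
width: 1.001
grip_force: 0.0
```

move_arm(increments="0.683 -0.997 0 0 1; 0.683 -0.997 0 0 1; 0.683 -0.997 0 0 1; 0.683 -0.997 0 0 1; 0.683 -0.997 0 0 1")

```text
time_s: 0.93
ee_pos: [0.3812, -0.3902, 0.2384]
tool_rot: [-3.132, -0.237, 0.001]
force: [0.6, -0.8, -0.4]
width: 1.002
grip_force: 0.0
```

move_arm(increments="0.683 -0.997 0 0 1; 0.683 -0.997 0 0 1; 0.683 -0.997 0 0 1; 0.683 -0.997 0 0 1; 0.683 -0.997 0 0 1")

```text
time_s: 1.35
ee_pos: [0.4468, -0.2542, 0.2385]
tool_rot: [-3.132, -0.237, 0.001]
force: [0.9, -0.4, 1.3]
width: 1.0
grip_force: 0.0
```

move_arm(increments="0.683 -0.997 0 0 1; 0.683 -0.997 0 0 1; 0.683 -0.997 0 0 1; 0.683 -0.997 0 0 1; 0.683 -0.997 0 0 1")

```text
time_s: 1.77
ee_pos: [0.5125, -0.1182, 0.2385]
tool_rot: [-3.133, -0.237, 0.001]
force: [0.3, 0.1, 0.6]
width: 1.003
grip_force: 0.0
```

move_arm(increments="0.683 -0.997 0 0 1; 0.683 -0.997 0 0 1; 0.683 -0.997 0 0 1; 0.683 -0.997 0 0 1; 0 0 0 0 1")

```text
time_s: 2.18
ee_pos: [0.5665, -0.0034, 0.2385]
tool_rot: [-3.128, -0.249, -0.002]
force: [0.1, 0.3, -0.4]
width: 1.0
grip_force: 0.0
```

```bash
python3 - <<'E'
from h import *
go(.5646,-.0106,.030,8.65)
p,P,c=cloud("wrist"); cv2.imwrite("pics/w1.png",p)
q=P.reshape(-1,3); q=q[(abs(q[:,0]-.565)<.05)&(abs(q[:,1]+.01)<.05)&(q[:,2]>.055)&(q[:,2]<.07)]
print(len(q),cv2.minAreaRect((q[:,:2]*1000).astype(np.float32)))
E
```

```text
t 2.2 tcp [ 0.5665 -0.0034  0.2385] yaw 9.1 tilt 0.24 -> units [-0.14  0.3   8.34] turn units 0.08
986 ((566.0918579101562, -10.997880935668945), (42.812164306640625, 42.51821517944336), 54.82622146606445)
```

move_arm(increments="-0.1 0.3 0 0 1; 0 0 1 0 1; 0 0 1 0 1; 0 0 1 0 1; 0 0 1 0 1")

```text
time_s: 2.65
ee_pos: [0.5627, -0.0218, 0.1377]
tool_rot: [3.132, 0.231, -0.001]
force: [-0.5, 0.2, 1.0]
width: 0.997
grip_force: 0.0
```

move_arm(increments="0 0 1 0 1; 0 0 1 0 1; 0 0 1 0 1; 0 0 1 0 1; 0 0 0.3 0 1")

```text
time_s: 3.07
ee_pos: [0.5604, -0.0216, 0.028]
tool_rot: [3.132, 0.232, -0.009]
force: [-1.2, -1.2, 0.2]
width: 1.001
grip_force: 0.0
```

move_arm(increments="0 0 0 0 -1; 0 0 0 0 -1; 0 0 0 0 -1; 0 0 0 0 -1; 0 0 0 0 -1")

```text
time_s: 3.48
ee_pos: [0.5644, -0.0188, 0.0325]
tool_rot: [3.132, 0.236, 0.003]
force: [0.4, 3.2, 2.5]
width: 0.643
grip_force: 1.4
```

move_arm(increments="0 0 0 0 -1; 0 0 0 0 -1; 0 0 0 0 -1; 0 0 0 0 -1; 0 0 0 0 -1")

```text
time_s: 3.9
ee_pos: [0.564, -0.0181, 0.0318]
tool_rot: [-3.132, -0.237, -0.001]
force: [-2.1, 1.8, 6.4]
width: 0.494
grip_force: 20.0
```

```bash
python3 - <<'E'
from h import *
go(.534,-.1845,.10,8.65)
E
```

```text
t 3.9 tcp [ 0.564  -0.0181  0.0318] yaw 8.7 tilt 0.05 -> units [-2.19  6.4  -2.73] turn units 0.00
```

move_arm(increments="0 0 -0.4 0 -1; 0 0 -0.8 0 -1; 0 0 -0.8 0 -1; 0 0 -0.73 0 -1; 0 0 0 0 -1")

```text
time_s: 4.32
ee_pos: [0.5657, -0.019, 0.103]
tool_rot: [3.132, 0.236, 0.008]
force: [0.8, -0.1, -1.2]
width: 0.495
grip_force: 20.0
```

move_arm(increments="-0.2 0.6 0 0 -1; -0.27 0.8 0 0 -1; -0.27 0.8 0 0 -1; -0.27 0.8 0 0 -1; -0.27 0.8 0 0 -1")

```text
time_s: 4.73
ee_pos: [0.5451, -0.1185, 0.0987]
tool_rot: [3.133, 0.237, -0.002]
force: [0.6, -0.2, -1.0]
width: 0.494
grip_force: 20.0
```

move_arm(increments="-0.27 0.8 0 0 -1; -0.27 0.8 0 0 -1; -0.27 0.8 0 0 -1; -0.1 0.2 0 0 -1; 0 0 0 0 -1")

```text
time_s: 5.15
ee_pos: [0.5322, -0.187, 0.0988]
tool_rot: [3.132, 0.231, -0.003]
force: [-0.7, 1.0, -2.1]
width: 0.492
grip_force: 20.0
```

move_arm(increments="0 0 0 0 -1; 0 0 0 0 -1; 0 0 0 0 -1")

```text
time_s: 5.4
ee_pos: [0.5339, -0.1831, 0.0994]
tool_rot: [-3.131, -0.241, -0.0]
force: [0.4, 0.2, -1.8]
width: 0.495
grip_force: 20.0
```

```bash
python3 - <<'E'
from h import *
go(.534,-.1845,.042,8.65)
p,P,c=cloud("wrist"); cv2.imwrite("pics/w2.png",p)
p,P,c=cloud("scene"); cv2.imwrite("pics/s2.png",cv2.resize(p[100:330,80:330],None,fx=2.4,fy=2.4))
E
```

```text
t 5.4 tcp [ 0.5339 -0.1831  0.0994] yaw 8.8 tilt 0.05 -> units [-0.    0.06  2.29] turn units 0.02
```

View pics/w2.png

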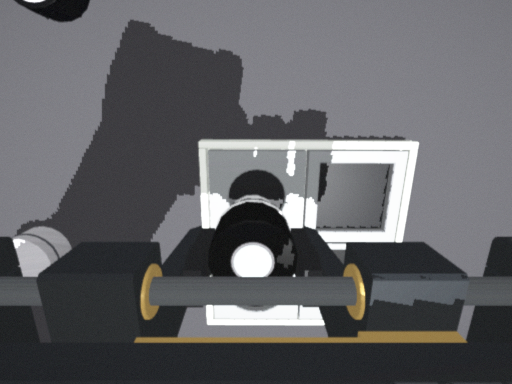

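View pics/s2.png

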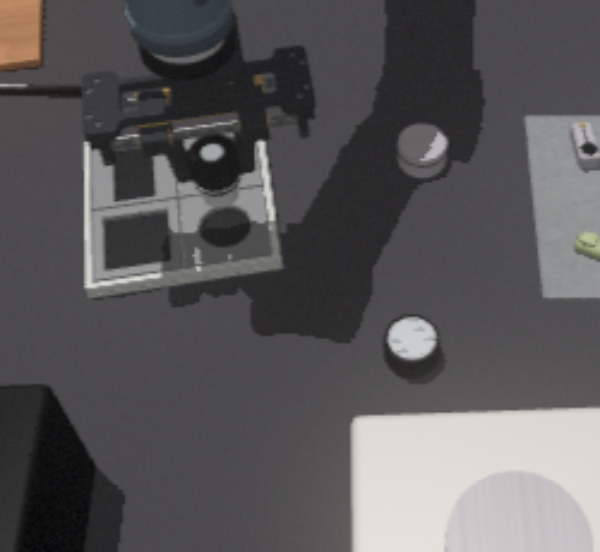

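The wrist view shows the eyepiece upright between the pads at (252,240), with the narrow well's dark arc under it at (255,185). The scene crop shows it at (215,165) with the rest of the scene undisturbed. Lowering it now.

move_arm(increments="0 0.05 0.5 0 -1; 0 0 0.6 0 -1; 0 0 0.6 0 -1; 0 0 0.4 0 -1; 0 0 0.2 0 -1")

```text
time_s: 5.92
ee_pos: [0.5326, -0.1857, 0.0403]
tool_rot: [-3.132, -0.237, 0.004]
force: [-6.6, 4.1, 29.4]
width: 0.498
grip_force: 20.0
```

move_arm(increments="0 0 0 0 -1; 0 0 0 0 -1; 0 0 0 0 -1")

```text
time_s: 6.17
ee_pos: [0.5339, -0.1863, 0.042]
tool_rot: [3.132, 0.237, 0.001]
force: [-0.1, 0.3, -1.1]
width: 0.495
grip_force: 20.0
```

move_arm(increments="0 0 0 0 0.4; 0 0 0 0 0.4; 0 0 0 0 0.4; 0 0 0 0 0.4; 0 0 0 0 0.4")

```text
time_s: 6.58
ee_pos: [0.5338, -0.1863, 0.0421]
tool_rot: [3.133, 0.237, 0.001]
force: [0.2, 0.7, -0.3]
width: 0.701
grip_force: 0.0
```

move_arm(increments="0 0 -0.5 0 0.4; 0 0 -1 0 0.4; 0 0 -1 0 0.4; 0 0 -1 0 1; 0 0 -0.5 0 1")

```text
time_s: 7.0
ee_pos: [0.5351, -0.1867, 0.1457]
tool_rot: [3.131, 0.236, 0.007]
force: [0.2, -0.3, -0.4]
width: 0.83
grip_force: 0.0
```

move_arm(increments="0 0 0 0 1; 0 0 0 0 1")

```text
time_s: 7.17
ee_pos: [0.5338, -0.1864, 0.1423]
tool_rot: [3.132, 0.237, 0.002]
force: [0.5, 0.8, -0.1]
width: 0.977
grip_force: 0.0
```

```bash
python3 - <<'E'
from h import *
go(.6732,-.0088,.12,0)
p,P,c=cloud("wrist")
q=P.reshape(-1,3); q=q[(abs(q[:,0]-.534)<.04)&(abs(q[:,1]+.1845)<.04)&(q[:,2]>.04)&(q[:,2]<.1)]
print(len(q),np.percentile(q[:,2],[50,90]) if len(q) else 0,cv2.minAreaRect((q[:,:2]*1000).astype(np.float32)) if len(q) else 0)
E
```

```text
t 7.2 tcp [ 0.5338 -0.1864  0.1423] yaw 8.6 tilt 0.06 -> units [ 6.58 -6.19  0.9 ] turn units 1.44
2280 [0.06855277 0.06952063] ((537.0549926757812, -184.9226837158203), (43.260711669921875, 43.792076110839844), 8.709717750549316)
```

move_arm(increments="0.8 -0.7 0 0 1; 0.95 -0.9 0 0 1; 0.95 -0.9 0 0 1; 0.95 -0.9 0 0 1; 0.95 -0.9 0 0 1")

```text
time_s: 7.63
ee_pos: [0.6307, -0.0613, 0.1398]
tool_rot: [-3.132, -0.237, 0.005]
force: [0.5, -0.2, -0.1]
width: 1.008
grip_force: 0.0
```

move_arm(increments="0.95 -0.9 0.4 0 1; 0.95 -0.9 0.5 0 1; 0.08 -0.09 0 0 1; 0 0 0 0 1; 0 0 0 0 1")

```text
time_s: 8.05
ee_pos: [0.6717, -0.0093, 0.1177]
tool_rot: [3.132, 0.237, -0.005]
force: [-0.5, -0.5, -0.2]
width: 0.998
grip_force: 0.0
```

move_arm(increments="0 0 0 0 1; 0 0 0 0 1")

```text
time_s: 8.22
ee_pos: [0.6724, -0.0108, 0.1195]
tool_rot: [3.132, 0.233, -0.001]
force: [0.5, 0.3, -0.8]
width: 1.003
grip_force: 0.0
```

```bash
python3 - <<'E'
from h import *
go(.6732,-.0088,.011,8.65)
p,P,c=cloud("wrist")
q=P.reshape(-1,3); q=q[(abs(q[:,0]-.673)<.05)&(abs(q[:,1]+.009)<.05)&(q[:,2]>.02)&(q[:,2]<.04)]
print(len(q),cv2.minAreaRect((q[:,:2]*1000).astype(np.float32)))
E
```

```text
t 8.2 tcp [ 0.6724 -0.0108  0.1195] yaw 8.5 tilt 0.07 -> units [ 0.05 -0.08  4.34] turn units -0.02
2372 ((675.9574584960938, -9.727819442749023), (48.826194763183594, 48.696109771728516), 10.75916576385498)
```

Lens at about (0.6745, -0.0093), so I descend and grip.

move_arm(increments="0.08 -0.06 0.8 0 1; 0 0 1 0 1; 0 0 1 0 1; 0 0 1 0 1; 0 0 0.54 0 1")

```text
time_s: 8.68
ee_pos: [0.6729, -0.0079, 0.0085]
tool_rot: [3.132, 0.235, -0.005]
force: [-0.3, 0.1, 0.2]
width: 1.0
grip_force: 0.0
```

move_arm(increments="0 0 0 0 1; 0 0 0 0 -1; 0 0 0 0 -1; 0 0 0 0 -1; 0 0 0 0 -1")

```text
time_s: 9.1
ee_pos: [0.6759, -0.0068, 0.0126]
tool_rot: [3.133, 0.237, 0.004]
force: [-0.3, -0.2, 0.3]
width: 0.722
grip_force: 0.0
```

move_arm(increments="0 0 0 0 -1; 0 0 0 0 -1; 0 0 0 0 -1; 0 0 0 0 -1; 0 0 0 0 -1")

```text
time_s: 9.52
ee_pos: [0.6753, -0.0072, 0.0117]
tool_rot: [3.132, 0.236, 0.002]
force: [-0.7, -2.4, 6.2]
width: 0.564
grip_force: 20.0
```

```bash
python3 - <<'E'
from h import *
go(.4512,-.1971,.12,8.65)
E
```

```text
t 9.5 tcp [ 0.6753 -0.0072  0.0117] yaw 8.6 tilt 0.07 -> units [-10.     6.17  -4.34] turn units -0.00
```

move_arm(increments="0 0 -0.6 0 -1; 0 0 -1 0 -1; 0 0 -1 0 -1; 0 0 -1 0 -1; 0 0 -0.74 0 -1")

```text
time_s: 9.93
ee_pos: [0.6752, -0.0063, 0.1222]
tool_rot: [-3.132, -0.237, -0.003]
force: [0.9, -0.4, -0.5]
width: 0.562
grip_force: 20.0
```

move_arm(increments="-0.8 0.5 0 0 -1; -1 0.62 0 0 -1; -1 0.62 0 0 -1; -1 0.62 0 0 -1; -1 0.62 0 0 -1")

```text
time_s: 10.35
ee_pos: [0.5659, -0.0988, 0.12]
tool_rot: [-3.132, -0.238, 0.0]
force: [1.0, -0.4, -1.4]
width: 0.562
grip_force: 20.0
```

move_arm(increments="-1 0.62 0 0 -1; -1 0.62 0 0 -1; -1 0.62 0 0 -1; -1 0.62 0 0 -1; -1 0.62 0 0 -1")

```text
time_s: 10.77
ee_pos: [0.4541, -0.1942, 0.1201]
tool_rot: [-3.132, -0.237, -0.0]
force: [-0.2, -1.0, -1.0]
width: 0.562
grip_force: 20.0
```

move_arm(increments="-0.2 0.1 0 0 -1; 0 0 0 0 -1; 0 0 0 0 -1; 0 0 0 0 -1")

```text
time_s: 11.1
ee_pos: [0.4523, -0.1958, 0.1199]
tool_rot: [-3.132, -0.24, -0.002]
force: [0.3, 0.2, -1.2]
width: 0.561
grip_force: 20.0
```

```bash
python3 - <<'E'
from h import *
go(.4512,-.1971,.0215,8.65)
E
```

```text
t 11.1 tcp [ 0.4523 -0.1958  0.1199] yaw 8.8 tilt 0.09 -> units [-0.06  0.04  3.94] turn units 0.02
```

move_arm(increments="-0.06 0.04 0.8 0 -1; 0 0 1 0 -1; 0 0 1 0 -1; 0 0 0.6 0 -1; 0 0 0.2 0 -1")

```text
time_s: 11.52
ee_pos: [0.4493, -0.1963, 0.0273]
tool_rot: [-3.13, -0.241, 0.004]
force: [-0.3, 0.1, -1.2]
width: 0.562
grip_force: 20.0
```

move_arm(increments="0 0 0.2 0 -1; 0 0 0.12 0 -1; 0 0 0 0 -1; 0 0 0 0 -1")

```text
time_s: 11.85
ee_pos: [0.4502, -0.1983, 0.0221]
tool_rot: [3.132, 0.237, 0.002]
force: [0.7, 0.3, -2.5]
width: 0.564
grip_force: 20.0
```

move_arm(increments="0 0 0 0 0.5; 0 0 0 0 0.5; 0 0 0 0 0.5; 0 0 0 0 0.5; 0 0 0 0 0.5")

```text
time_s: 12.27
ee_pos: [0.4496, -0.1984, 0.0217]
tool_rot: [3.132, 0.237, 0.001]
force: [-0.1, -0.4, 0.5]
width: 0.751
grip_force: 0.0
```

move_arm(increments="0 0 -0.5 0 0.5; 0 0 -1 0 0.5; 0 0 -1 0 0.5; 0 0 -1 0 1; 0 0 -1 0 1")

```text
time_s: 12.68
ee_pos: [0.4492, -0.1982, 0.1351]
tool_rot: [-3.133, -0.237, 0.0]
force: [1.0, -0.0, 0.3]
width: 0.878
grip_force: 0.0
```

move_arm(increments="0 0 0 0 1; 0 0 0 0 1; 0 0 0 0 1")

```text
time_s: 12.93
ee_pos: [0.449, -0.1982, 0.1334]
tool_rot: [-3.132, -0.237, 0.001]
force: [-0.3, 0.3, -0.5]
width: 0.996
grip_force: 0.0
```

```bash
python3 - <<'E'
from h import *
go(.4408,.1803,.14,3.8)
p,P,c=cloud("wrist"); cv2.imwrite("pics/w3.png",p)
q=P.reshape(-1,3); q=q[(abs(q[:,0]-.451)<.04)&(abs(q[:,1]+.197)<.04)&(q[:,2]>.025)&(q[:,2]<.06)]
print(len(q),np.percentile(q[:,2],[50,90]),cv2.minAreaRect((q[:,:2]*1000).astype(np.float32)))
E
```

```text
t 12.9 tcp [ 0.449  -0.1982  0.1334] yaw 8.6 tilt 0.04 -> units [  1.95 -15.02  -0.26] turn units 0.81
2310 [0.03909947 0.04005989] ((450.4996643066406, -197.61964416503906), (49.541996002197266, 49.326133728027344), 24.10177993774414)
```

View pics/w3.png

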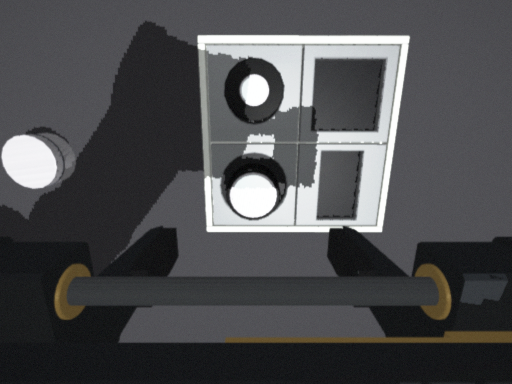

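The wrist view shows the eyepiece (254,90) and lens (253,195) centred and down in their wells. The square well (348,95) and the oblong well (340,185) are still free. The loupe is next.

move_arm(increments="0.1 -0.8 0 0 1; 0.13 -1 0 0 1; 0.13 -1 0 0 1; 0.13 -1 0 0 1; 0.13 -1 0 0 1")

```text
time_s: 13.4
ee_pos: [0.4456, -0.0761, 0.1327]
tool_rot: [-3.132, -0.236, 0.004]
force: [0.3, 0.2, -1.1]
width: 1.002
grip_force: 0.0
```

move_arm(increments="0.13 -1 0 0 1; 0.13 -1 0 0 1; 0.13 -1 0 0 1; 0.13 -1 0 0 1; 0.13 -1 0 0 1")

```text
time_s: 13.82
ee_pos: [0.4429, 0.0498, 0.1327]
tool_rot: [3.133, 0.237, -0.004]
force: [1.2, -0.8, 0.2]
width: 0.996
grip_force: 0.0
```

move_arm(increments="0.13 -1 0 0 1; 0.13 -1 0 0 1; 0.13 -1 0 0 1; 0.13 -1 0 0 1; 0.13 -1 0 0 1")

```text
time_s: 14.23
ee_pos: [0.4402, 0.1756, 0.1326]
tool_rot: [3.132, 0.237, -0.004]
force: [0.8, -0.6, -0.1]
width: 1.001
grip_force: 0.0
```

move_arm(increments="0.03 -0.22 0 0.8 1; 0 0 0 0 1; 0 0 0 0 1; 0 0 0 0 1")

```text
time_s: 14.57
ee_pos: [0.4408, 0.1789, 0.1331]
tool_rot: [3.138, 0.107, -0.003]
force: [-0.6, -0.0, 0.2]
width: 1.0
grip_force: 0.0
```

```bash
python3 - <<'E'
from h import *
go(.4408,.1803,.010,3.8)
p,P,c=cloud("wrist")
q=P.reshape(-1,3); q=q[(abs(q[:,0]-.44)<.05)&(abs(q[:,1]-.18)<.04)&(q[:,2]>.013)&(q[:,2]<.03)]
print(len(q),cv2.minAreaRect((q[:,:2]*1000).astype(np.float32)))
E
```

```text
t 14.6 tcp [0.4408 0.1789 0.1331] yaw 3.9 tilt 0.12 -> units [ 0.01 -0.06  4.93] turn units 0.01
1069 ((442.0792541503906, 180.2294921875), (49.00726318359375, 21.76715087890625), 4.506649494171143)
```

move_arm(increments="0.05 -0.05 0.8 0 0.2; 0 0 1 0 0.2; 0 0 1 0 0.2; 0 0 1 0 0.2; 0 0 0.6 0 0.2")

```text
time_s: 15.03
ee_pos: [0.4415, 0.1798, 0.0218]
tool_rot: [3.138, 0.104, -0.004]
force: [-0.9, -0.5, -0.3]
width: 0.648
grip_force: 0.0
```

move_arm(increments="0 0 0.3 0 0.2; 0 0 0.22 0 0.2; 0 0 0 0 0.2; 0 0 0 0 -1; 0 0 0 0 -1")

```text
time_s: 15.45
ee_pos: [0.4431, 0.1817, 0.0118]
tool_rot: [-3.139, -0.105, -0.002]
force: [0.6, 0.5, -0.5]
width: 0.474
grip_force: 0.0
```

move_arm(increments="0 0 0 0 -1; 0 0 0 0 -1; 0 0 0 0 -1; 0 0 0 0 -1; 0 0 0 0 -1")

```text
time_s: 15.87
ee_pos: [0.4428, 0.1816, 0.0114]
tool_rot: [-3.14, -0.105, -0.001]
force: [-0.2, -1.1, 6.0]
width: 0.244
grip_force: 20.0
```

move_arm(increments="0 0 0 0 -1; 0 0 0 0 -1; 0 0 0 0 -1; 0 0 0 0 -1")

```text
time_s: 16.2
ee_pos: [0.4427, 0.1817, 0.0114]
tool_rot: [-3.14, -0.105, -0.001]
force: [-0.2, -1.2, 5.7]
width: 0.243
grip_force: 20.0
```

```bash
python3 - <<'E'
from h import *
go(.4638,-.2801,.14,8.2)
E
```

```text
t 16.2 tcp [0.4427 0.1817 0.0114] yaw 3.8 tilt 0.04 -> units [-0.39 18.49 -5.14] turn units -0.73
```

move_arm(increments="0 0 -0.7 0 -1; 0 0 -1 0 -1; 0 0 -1 0 -1; 0 0 -1 0 -1; 0 0 -1 0 -1")

```text
time_s: 16.62
ee_pos: [0.442, 0.1815, 0.1295]
tool_rot: [3.14, 0.106, -0.001]
force: [0.4, 0.3, -0.6]
width: 0.245
grip_force: 20.0
```

move_arm(increments="-0.02 0.6 -0.4 0 -1; -0.02 0.99 0 0 -1; -0.02 1 0 0 -1; -0.02 1 0 0 -1; -0.02 1 0 0 -1")

```text
time_s: 17.03
ee_pos: [0.4473, 0.0658, 0.1386]
tool_rot: [3.14, 0.106, 0.0]
force: [0.3, 0.6, -0.8]
width: 0.245
grip_force: 20.0
```

move_arm(increments="-0.02 1 0 0 -1; -0.02 1 0 0 -1; -0.02 1 0 0 -1; -0.02 1 0 0 -1; -0.02 1 0 0 -1")

```text
time_s: 17.45
ee_pos: [0.4532, -0.0591, 0.1385]
tool_rot: [-3.14, -0.106, 0.0]
force: [-0.1, -0.5, -0.6]
width: 0.251
grip_force: 20.0
```

move_arm(increments="-0.02 1 0 0 -1; -0.02 1 0 0 -1; -0.02 1 0 0 -1; -0.02 1 0 0 -1; -0.02 1 0 0 -1")

```text
time_s: 17.87
ee_pos: [0.4591, -0.184, 0.1384]
tool_rot: [-3.14, -0.106, 0.0]
force: [1.0, 0.3, -0.3]
width: 0.248
grip_force: 20.0
```

move_arm(increments="-0.02 1 0 0 -1; -0.02 1 0 0 -1; -0.02 1 0 0 -1; -0.02 0.9 0 -0.73 -1; 0 0 0 0 -1")

```text
time_s: 18.28
ee_pos: [0.463, -0.2857, 0.1384]
tool_rot: [3.131, 0.221, -0.0]
force: [0.2, -0.6, -0.9]
width: 0.248
grip_force: 20.0
```

move_arm(increments="0 0 0 0 -1; 0 0 0 0 -1; 0 0 0 0 -1")

```text
time_s: 18.53
ee_pos: [0.464, -0.2787, 0.1383]
tool_rot: [-3.132, -0.227, 0.001]
force: [-0.0, 0.4, -0.4]
width: 0.249
grip_force: 20.0
```

```bash
python3 - <<'E'
from h import *
go(.4638,-.2801,.0215,8.2)
p,P,c=cloud("wrist"); cv2.imwrite("pics/w4.png",p)
E
```

```text
t 18.5 tcp [ 0.464  -0.2787  0.1383] yaw 8.3 tilt 0.06 -> units [-0.01  0.06  4.67] turn units 0.02
```

View pics/w4.png

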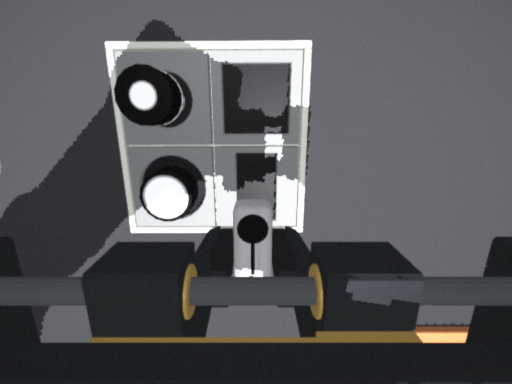

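The loupe is held level at (253,235), in line with the oblong well at (257,185). Lowering it.

move_arm(increments="0 0.06 0.8 0 -1; 0 0 1 0 -1; 0 0 1 0 -1; 0 0 1 0 -1; 0 0 0.4 0 -1")

```text
time_s: 19.0
ee_pos: [0.4627, -0.2797, 0.0308]
tool_rot: [-3.131, -0.227, 0.005]
force: [-0.7, 0.9, -0.6]
width: 0.248
grip_force: 20.0
```

move_arm(increments="0 0 0.3 0 -1; 0 0 0.17 0 -1; 0 0 0 0 -1; 0 0 0 0 -1")

```text
time_s: 19.33
ee_pos: [0.4648, -0.282, 0.0226]
tool_rot: [3.133, 0.225, 0.002]
force: [-0.1, -0.0, -0.7]
width: 0.248
grip_force: 20.0
```

move_arm(increments="0 0 0 0 0; 0 0 0 0 0; 0 0 0 0 0; 0 0 0 0 0; 0 0 0 0 0")

```text
time_s: 19.75
ee_pos: [0.4642, -0.2819, 0.022]
tool_rot: [3.133, 0.225, 0.001]
force: [0.4, -0.4, -0.2]
width: 0.498
grip_force: 0.0
```

move_arm(increments="0 0 -0.5 0 0; 0 0 -1 0 0; 0 0 -1 0 0; 0 0 -1 0 0; 0 0 -1 0 0")

```text
time_s: 20.17
ee_pos: [0.464, -0.2817, 0.1363]
tool_rot: [3.133, 0.225, 0.0]
force: [0.5, -0.7, -0.2]
width: 0.505
grip_force: 0.0
```

move_arm(increments="0 0 0 0 0; 0 0 0 0 0; 0 0 0 0 0")

```text
time_s: 20.42
ee_pos: [0.4638, -0.2816, 0.1343]
tool_rot: [3.133, 0.225, -0.0]
force: [-0.2, -0.3, -0.5]
width: 0.504
grip_force: 0.0
```

```bash
python3 - <<'E'
from h import *
go(.5722,.2993,.14,29.7)
p,P,c=cloud("wrist"); cv2.imwrite("pics/w5.png",p)
q=P.reshape(-1,3); q=q[(abs(q[:,0]-.464)<.04)&(abs(q[:,1]+.280)<.03)&(q[:,2]>.0215)&(q[:,2]<.06)]
print(len(q),np.percentile(q[:,2],[50,90]),cv2.minAreaRect((q[:,:2]*1000).astype(np.float32)))
E
```

```text
t 20.4 tcp [ 0.4638 -0.2816  0.1343] yaw 8.2 tilt 0.01 -> units [  7.62 -22.38  -0.23] turn units -3.58
1136 [0.02841917 0.0295231 ] ((464.0096435546875, -280.9416198730469), (49.12199020385742, 21.766399383544922), 8.625)
```

move_arm(increments="0.33 -0.97 0 0 0; 0.33 -0.97 0 0 0; 0.33 -0.97 0 0 0; 0.33 -0.97 0 0 0; 0.33 -0.97 0 0 0")

```text
time_s: 20.88
ee_pos: [0.4867, -0.1544, 0.1331]
tool_rot: [-3.133, -0.225, 0.004]
force: [0.2, -0.7, 0.3]
width: 0.5
grip_force: 0.0
```

move_arm(increments="0.33 -0.97 0 0 0; 0.33 -0.97 0 0 0; 0.33 -0.97 0 0 0; 0.33 -0.97 0 0 0; 0.33 -0.97 0 0 0")

```text
time_s: 21.3
ee_pos: [0.5102, -0.0287, 0.1331]
tool_rot: [-3.133, -0.225, 0.004]
force: [1.1, -0.5, 0.2]
width: 0.503
grip_force: 0.0
```

move_arm(increments="0.33 -0.97 0 0 0; 0.33 -0.97 0 0 0; 0.33 -0.97 0 0 0; 0.33 -0.97 0 0 0; 0.33 -0.97 0 0 0")

```text
time_s: 21.72
ee_pos: [0.5337, 0.097, 0.133]
tool_rot: [3.133, 0.225, -0.004]
force: [0.4, -0.1, 0.2]
width: 0.499
grip_force: 0.0
```

move_arm(increments="0.33 -0.97 0 0 0; 0.33 -0.97 0 0 0; 0.33 -0.97 0 0 0; 0.33 -0.97 0 0 0; 0.33 -0.97 0 0 0")

```text
time_s: 22.13
ee_pos: [0.5572, 0.2228, 0.1328]
tool_rot: [3.133, 0.225, -0.004]
force: [1.5, -0.6, 0.8]
width: 0.498
grip_force: 0.0
```

move_arm(increments="0.33 -0.97 0 0 0; 0.33 -0.97 0 0 0; 0.33 -0.97 0 0 0; 0 0 0 -0.9 0; 0 0 0 -0.9 0")

```text
time_s: 22.55
ee_pos: [0.5707, 0.2997, 0.1325]
tool_rot: [-3.096, -0.531, 0.004]
force: [-0.2, 0.6, 0.1]
width: 0.502
grip_force: 0.0
```

move_arm(increments="0 0 0 -0.9 0; 0 0 0 -0.9 0; 0 0 0 0 0; 0 0 0 0 0; 0 0 0 0 0")

```text
time_s: 22.97
ee_pos: [0.5718, 0.2972, 0.1334]
tool_rot: [3.037, 0.804, -0.002]
force: [1.0, 0.0, -0.3]
width: 0.499
grip_force: 0.0
```

```bash
python3 - <<'E'
from h import *
go(.5722,.2993,.0135,29.7)
p,P,c=cloud("wrist")
q0=P.reshape(-1,3); q0=q0[(abs(q0[:,0]-.572)<.045)&(abs(q0[:,1]-.299)<.045)]
for lo,hi in((.006,.016),(.028,.04)):
    q=q0[(q0[:,2]>lo)&(q0[:,2]<hi)]; print(len(q),cv2.minAreaRect((q[:,:2]*1000).astype(np.float32)))
E
```

```text
t 23.0 tcp [0.5718 0.2972 0.1334] yaw 29.7 tilt 0.08 -> units [ 0.06 -0.07  4.8 ] turn units -0.01
1570 ((573.2478637695312, 299.2066955566406), (44.3626708984375, 43.98543930053711), 28.791156768798828)
232 ((573.306396484375, 299.6943054199219), (15.290305137634277, 15.075201034545898), 28.973175048828125)
```

move_arm(increments="0.09 -0.06 0.8 0 0; 0 0 1 0 0; 0 0 1 0 0; 0 0 1 0 0; 0 0 0.4 0 0")

```text
time_s: 23.43
ee_pos: [0.5713, 0.2986, 0.0258]
tool_rot: [3.035, 0.806, -0.007]
force: [-0.5, -1.1, -0.5]
width: 0.501
grip_force: 0.0
```

move_arm(increments="0 0 0.3 0 0; 0 0 0.24 0 0; 0 0 0 0 0; 0 0 0 0 -1; 0 0 0 0 -1")

```text
time_s: 23.85
ee_pos: [0.5742, 0.3003, 0.0169]
tool_rot: [-3.035, -0.808, -0.003]
force: [-0.0, 0.1, -0.3]
width: 0.374
grip_force: 0.0
```

move_arm(increments="0 0 0 0 -1; 0 0 0 0 -1; 0 0 0 0 -1; 0 0 0 0 -1; 0 0 0 0 -1")

```text
time_s: 24.27
ee_pos: [0.5738, 0.3, 0.0164]
tool_rot: [-3.036, -0.808, -0.001]
force: [0.3, -2.4, 5.5]
width: 0.173
grip_force: 20.0
```

move_arm(increments="0 0 0 0 -1; 0 0 0 0 -1; 0 0 0 0 -1")

```text
time_s: 24.52
ee_pos: [0.5738, 0.3, 0.0164]
tool_rot: [-3.036, -0.808, -0.001]
force: [-0.9, -1.7, 5.3]
width: 0.174
grip_force: 20.0
```

move_arm(increments="0 0 -0.7 0 -1; 0 0 -1 0 -1; 0 0 -1 0 -1; 0 0 -1 0 -1; 0 0 -1 0 -1")

```text
time_s: 24.93
ee_pos: [0.5728, 0.2996, 0.1339]
tool_rot: [3.036, 0.809, -0.002]
force: [0.4, -0.4, 0.3]
width: 0.174
grip_force: 20.0
```

move_arm(increments="0 0 -0.4 0.9 -1; 0 0 0 0.9 -1; 0 0 0 0.9 -1; 0 0 0 0.7 -1; 0 0 0 0 -1")

```text
time_s: 25.35
ee_pos: [0.573, 0.2998, 0.1429]
tool_rot: [3.131, 0.254, -0.001]
force: [-0.2, -0.1, -0.5]
width: 0.177
grip_force: 20.0
```

move_arm(increments="0 0 0 0 -1; 0 0 0 0 -1; 0 0 0 0 -1")

```text
time_s: 25.6
ee_pos: [0.5732, 0.2998, 0.143]
tool_rot: [3.131, 0.26, -0.001]
force: [0.2, -0.3, -1.1]
width: 0.172
grip_force: 20.0
```

```bash
python3 - <<'E'
from h import *
go(.5468,-.2675,.14,8.65)
E
```

```text
t 25.6 tcp [0.5732 0.2998 0.143 ] yaw 9.5 tilt 0.02 -> units [-4.79 22.2   0.12] turn units 0.14
```

move_arm(increments="-0.1 0.5 0 0 -1; -0.21 0.97 0 0 -1; -0.21 0.97 0 0 -1; -0.21 0.97 0 0 -1; -0.21 0.97 0 0 -1")

```text
time_s: 26.02
ee_pos: [0.5678, 0.1856, 0.1431]
tool_rot: [3.13, 0.258, -0.0]
force: [0.4, -0.3, -0.7]
width: 0.173
grip_force: 20.0
```

move_arm(increments="-0.21 0.97 0 0 -1; -0.21 0.97 0 0 -1; -0.21 0.97 0 0 -1; -0.21 0.97 0 0 -1; -0.21 0.97 0 0 -1")

```text
time_s: 26.43
ee_pos: [0.5616, 0.0616, 0.1432]
tool_rot: [3.131, 0.258, -0.0]
force: [-0.2, -0.6, 0.1]
width: 0.175
grip_force: 20.0
```

move_arm(increments="-0.21 0.97 0 0 -1; -0.21 0.97 0 0 -1; -0.21 0.97 0 0 -1; -0.21 0.97 0 0 -1; -0.21 0.97 0 0 -1")

```text
time_s: 26.85
ee_pos: [0.5553, -0.0622, 0.1433]
tool_rot: [3.131, 0.258, -0.0]
force: [0.7, -0.2, -1.2]
width: 0.171
grip_force: 20.0
```

move_arm(increments="-0.21 0.97 0 0 -1; -0.21 0.97 0 0 -1; -0.21 0.97 0 0 -1; -0.21 0.97 0 0 -1; -0.21 0.97 0 0 -1")

```text
time_s: 27.27
ee_pos: [0.549, -0.186, 0.1433]
tool_rot: [3.131, 0.258, -0.0]
force: [1.1, -0.2, -0.6]
width: 0.175
grip_force: 20.0
```

move_arm(increments="-0.21 0.97 0 0 -1; -0.21 0.97 0 0 -1; -0.21 0.97 0 0 -1; -0.08 0.36 0 0.1 -1; 0 0 0 0 -1")

```text
time_s: 27.68
ee_pos: [0.5443, -0.271, 0.1431]
tool_rot: [3.131, 0.233, -0.001]
force: [-0.2, 0.2, 0.3]
width: 0.173
grip_force: 20.0
```

move_arm(increments="0 0 0 0 -1; 0 0 0 0 -1; 0 0 0 0 -1")

```text
time_s: 27.93
ee_pos: [0.5463, -0.265, 0.1432]
tool_rot: [-3.131, -0.246, -0.0]
force: [0.3, 0.9, -1.2]
width: 0.178
grip_force: 20.0
```

```bash
python3 - <<'E'
from h import *
go(.5468,-.2675,.0265,8.65)
p,P,c=cloud("wrist"); cv2.imwrite("pics/w6.png",p)
E
```

```text
t 27.9 tcp [ 0.5463 -0.265   0.1432] yaw 9.0 tilt 0.07 -> units [0.   0.11 4.67] turn units 0.06
```

View pics/w6.png

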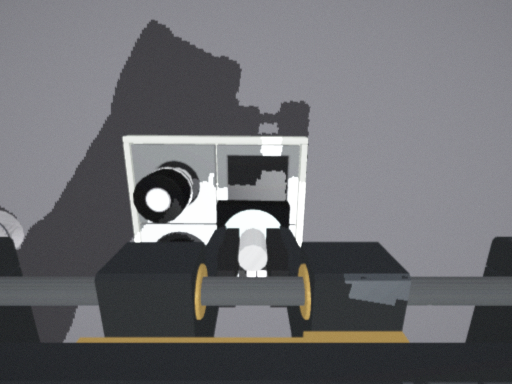

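The filter is held level at (253,240), square with its well at (257,180). Lowering it.

move_arm(increments="0 0.08 0.8 0 -1; 0 0 1 0 -1; 0 0 1 0 -1; 0 0 1 0 -1; 0 0 0.4 0 -1")

```text
time_s: 28.4
ee_pos: [0.5445, -0.2672, 0.0352]
tool_rot: [-3.129, -0.244, 0.006]
force: [-0.8, 0.1, -1.7]
width: 0.172
grip_force: 20.0
```

move_arm(increments="0 0 0.3 0 -1; 0 0 0.17 0 -1; 0 0 0 0 -1; 0 0 0 0 -1")

```text
time_s: 28.73
ee_pos: [0.547, -0.2695, 0.0275]
tool_rot: [3.132, 0.242, 0.002]
force: [0.4, 0.1, -1.3]
width: 0.174
grip_force: 20.0
```

move_arm(increments="0 0 0 0 -0.2; 0 0 0 0 -0.2; 0 0 0 0 -0.2; 0 0 0 0 -0.2; 0 0 0 0 -0.2")

```text
time_s: 29.15
ee_pos: [0.5463, -0.2694, 0.0268]
tool_rot: [3.132, 0.242, 0.001]
force: [-0.0, -1.4, 0.6]
width: 0.4
grip_force: 0.0
```

move_arm(increments="0 0 -0.5 0 -0.2; 0 0 -1 0 -0.2; 0 0 -1 0 -0.2; 0 0 -1 0 -0.2; 0 0 -1 0 -0.2")

```text
time_s: 29.57
ee_pos: [0.5462, -0.2693, 0.1411]
tool_rot: [3.132, 0.242, 0.001]
force: [0.4, -0.2, -0.4]
width: 0.399
grip_force: 0.0
```

move_arm(increments="-0.8 0 -0.8 0 0; -0.8 0 -0.8 0 0; 0 0 0 0 0; 0 0 0 0 0; 0 0 0 0 0")

```text
time_s: 29.98
ee_pos: [0.507, -0.2751, 0.1791]
tool_rot: [-3.132, -0.242, -0.001]
force: [-0.5, 0.2, -0.4]
width: 0.499
grip_force: 0.0
```

```bash
python3 - <<'E'
from h import *
print(ctrl.observe()["ee_pos"])
p,P,c=cloud("wrist"); cv2.imwrite("pics/w7.png",p); Q=P.reshape(-1,3)
for n,x,y,lo,hi,r in(("eye",.534,-.1845,.06,.08,.035),("lens",.4512,-.1971,.03,.05,.035),("knob",.5468,-.2675,.035,.06,.03),("plate",.5468,-.2675,.0175,.024,.026),("loupe",.4638,-.2801,.0225,.04,.033)):
    q=Q[(abs(Q[:,0]-x)<r)&(abs(Q[:,1]-y)<r)&(Q[:,2]>lo)&(Q[:,2]<hi)]
    if len(q)>5: print(n,len(q),np.median(q[:,2]).round(4),cv2.minAreaRect((q[:,:2]*1000).astype(np.float32)))
p,P,c=cloud("top"); Q=P.reshape(-1,3)
for n,x,y,lo,hi in(("tin",.4459,.0108,.026,.04),("jar",.441,.301,.055,.07)):
    q=Q[(abs(Q[:,0]-x)<.04)&(abs(Q[:,1]-y)<.04)&(Q[:,2]>lo)&(Q[:,2]<hi)]; print(n,len(q),np.median(q,0).round(4))
E
```

```text
[ 0.50704207 -0.27510465  0.17907668]
eye 1798 0.0688 ((536.558837890625, -185.60922241210938), (43.03799057006836, 42.70713806152344), 89.28904724121094)
lens 1368 0.0392 ((452.29974365234375, -195.58050537109375), (43.25107955932617, 49.55966567993164), 44.94388198852539)
knob 193 0.0426 ((545.876220703125, -268.61114501953125), (15.213720321655273, 14.361430168151855), 8.898985862731934)
plate 1336 0.019 ((545.5842895507812, -269.1826171875), (44.035301208496094, 43.18506622314453), 7.7121758460998535)
loupe 756 0.0284 ((464.4239807128906, -281.4193115234375), (48.415626525878906, 21.31669044494629), 8.379278182983398)
tin 438 [0.4459 0.0108 0.0315]
jar 396 [0.4408 0.3006 0.0612]
```

View pics/w7.png

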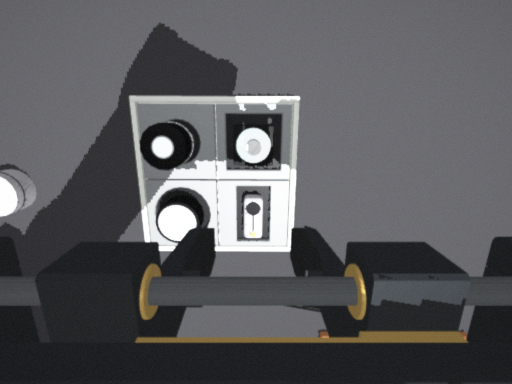

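All four are seated at the right heights: eyepiece (167,146), lens (178,217), filter (253,146) and loupe (253,215). The jar and tin have not moved, and the gripper is clear.

```bash
python3 -c "
from station import ctrl
print(ctrl.job_done())"
```

```text
the job is handed in; nothing more can be done
None
```

I handed the job in with the eyepiece, lens, filter and loupe each measured as fully down in its own well, and the jar and tin still where they started; the hand-in gave no verdict.

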